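# Balance a sample carrier on its sliding handle and hold it over the heating block

## Task

Lift the sample carrier out of its grey tray by its black handle. The weight of what is in the canister is unknown, so feel for the balance point with small lifts of a centimetre or two and slide the handle along the bar until the carrier hangs level, never letting it tip more than 20 degrees. Then carry it over to the aluminium heating block, and finish while still holding it there by the handle: level, still, a few centimetres clear above the block, canister right over the round well and foot right over the square slot, with nothing else on the bench disturbed.

Things in the scene. Friction and masses are not known exactly. Their poses are not given: they have to be found in the camera images.
- carrier: Sample carrier, loose: aluminium bar 240 x 20 x 12 mm along its x (underside 90 mm above origin), steel canister under the +x end, foot under the -x end, sliding handle on top. Origin: below mid-bar, level with the undersides of canister and foot. Bar 155 g, foot 30 g, runner + fork + knob 110 g, canister 150 to 600 g (unknown): balance point anywhere from x = 35 to 73 mm.
- can_base (a point): Centre of the canister's underside, at x = 100 mm of the carrier. The canister is a steel cylinder 60 mm wide and 80 mm high, joined to the bar by a short neck; its centre of mass lies about 40 mm above its underside.
- foot_base (a point): Centre of the foot's underside, at x = -110 mm of the carrier. The foot is 16 x 16 mm, 90 mm high.
- knob: Black plastic knob of the handle, the only part to grip: 22 mm along the bar, 24 mm across it (grip across), 54 mm high. Origin: its centre, 159 mm above the carrier's origin; axes as the carrier's when upright. It stands on a steel fork, 42 mm wide, that swivels freely on a pin 63 mm below the knob's centre, at the bar's mid-height: the carrier hangs from it like a pendulum.
- runner (a joint): Place of the handle's pin along the bar, in m (the carrier's x): 0 mid-bar, growing towards the canister, from -0.070 to 0.078. Pushing the knob along the bar slides it against about 2.5 N of friction while the carrier stands in the tray; it stays where left while the carrier is nearly level, but slips if a heavy carrier hangs steeper than about 17 degrees.
- swivel (a joint): Angle of handle against bar, in rad: 0 when square, range -0.8 to 0.8, free but for a weak centring spring (0.04 N m per rad) that keeps the handle upright. With the knob held upright it shows the bar's slope: positive while the foot end hangs lower, negative while the canister end hangs lower.
- rest: Fixed shallow open tray of grey plastic, 274 x 84 x 18 mm outside, walls and floor 6 mm thick, where the carrier stands at first, lengthwise, with a few mm of play. Origin: centre of its underside, x along its length towards the canister end. Its end walls stop the carrier when the handle is pushed along.
- dock: Fixed aluminium heating block, 300 x 120 x 60 mm, with a small dark panel at its -x end. Origin: centre of its underside, x along its length towards the round well; its two holes are 30 mm deep and spaced like canister and foot.
- dock_hole0 (a point): Centre of the mouth of the block's round well, 67 mm wide, at x = 100 mm on its top face.
- dock_hole1 (a point): Centre of the mouth of the block's square slot, 25 mm wide, at x = -110 mm on its top face.
- vial: Small amber glass vial with white cap, 34 mm wide, 60 mm high, stands in the gap between tray and heating block. A bystander; origin at the centre of its underside.
- small_beaker: Small glass beaker, 44 mm wide, 55 mm high, in the same gap. A bystander; origin at the centre of its underside.
- beaker: Glass beaker, 68 mm wide, 85 mm high, at the far side. A bystander; origin at the centre of its underside.
- amber_bottle: Amber glass bottle, 68 mm wide, 125 mm high, at the far side. A bystander; origin at the centre of its underside.
- oil_bottle: Clear bottle with yellow cap, 68 mm wide, 165 mm high, at the far side. A bystander; origin at the centre of its underside.
- white_jar: White jar, 64 mm wide, 80 mm high, in the same gap, nearest the robot. A bystander; origin at the centre of its underside.

How it is judged (in metres and radians):
On the way:
1. the carrier hangs level (within 6 degrees) from its handle, clear of the tray (z of carrier in the frame of rest above 0.022 m and angle between carrier's own z axis and vertical below 0.105 rad and contact force between carrier and rest below 0.2 N and contact force between the fingers and knob above 1 N and distance between the grasp point and knob below 0.028 m), for 0.3 s.
At the end, for the whole second after the job is handed in: Fingers still hold the knob (TCP within 28 mm of its centre); carrier level within 6 degrees and still; canister and foot at least 10 mm above the block's top, carrier origin at most 80 mm above it; each within 15 mm sideways of well and slot; not touching the block (horizontal distance between can_base and dock_hole0 below 0.015 m and horizontal distance between foot_base and dock_hole1 below 0.015 m and z of each of can_base, foot_base in the frame of dock above 0.07 m and z of carrier in the frame of dock below 0.14 m and angle between carrier's own z axis and vertical below 0.105 rad and linear speed of carrier below 0.03 m/s and angular speed of carrier below 0.3 rad/s and contact force between carrier and dock below 0.2 N and contact force between the fingers and knob above 1 N and distance between the grasp point and knob below 0.028 m); the arm keeps its last pose, push and grip.
It fails at once if the carrier tips more than 20 degrees (angle between carrier's own z axis and vertical above 0.35 rad).
It fails at once if a bystander is moved more than 30 mm (distance of any of vial, small_beaker, beaker, amber_bottle, oil_bottle, white_jar from where it was at the start of the episode above 0.03 m).
It also fails if it takes over 72 s, if anything falls off the work surface, if the arm or the gripper's body presses on something with over 40 N, if the wrist force passes 120 N, or if a joint passes its speed limit or range.

## Robot

A 6-joint arm with a two-finger parallel gripper is mounted at the origin on the work surface. World frame = base frame: x ahead of the robot, y to its left, z up, the work surface at z = 0. Lengths are in m, angles in degrees, forces in N, time in s.
With the tool pointing down it reaches from about 0.275 to 0.85 m from the base axis. Payload 19 kg.
Tool frame: the origin (TCP) lies between the finger pads, 19 mm behind the fingertips; this is the grasp point; z points along the fingers, y is the line along which they close (so a half turn about z gives the same grasp; the last joint's range is limited). The gripper opens to 85 mm and grips with 20 to 120 N. Pads are 22 mm wide; open, the fingers measure 114 mm over their backs; the gripper's body (76 mm by 85 mm) begins 54 mm behind the grasp point. The pads swing forward as they close: fully open they stand 13 mm farther back than shut.
Start: joints at [-80.386, 8.623, 82.357, -0, 89.026, -7.678], TCP at [0.171, -0.549, 0.25] pointing down, gripper open.
Joint ranges: [-160.23, 160.23], [-39.13, 120.54], [6.94, 153.29], [-79.49, 259.48], [9.18, 160.14], [-161.06, 161.06]. Speed limits (degrees/s): [108.29, 108.29, 127.2, 172.46, 172.46, 172.46].

## Interface

Orientations are given as [roll, pitch, yaw] about the fixed x, y, z axes, in that order (R = Rz(yaw) Ry(pitch) Rx(roll)).
In Python, from bench import move_to, line_to, set_joints, grip, pause, inverse_kinematics, get_state, capture, IKError, close_job gives the robot as it stands. Calls block until the motion is done:
- move_to(position, orientation): joint-space move of the TCP to a pose.
- line_to(position, feed=0.15, frame=None): straight line of the TCP; frame=None keeps the orientation; feed is the mean speed in m/s.
- set_joints(angles): joint-space move.
- grip(opening, f_grip=None): finger opening in m; f_grip is the grip in N (None keeps the last); returns when the fingers have stopped.
- pause(seconds).
- inverse_kinematics(position, orientation): joint angles nearest the present ones, or None.
- get_state(): the state.
- capture(name): name is "side" or "top"; returns a dict with "image" (384x512x3 uint8, red, green, blue), "intrinsics" (3x3 intrinsics, pixels), "k1" (the pictures are not rectified: a ray, as slopes to the right and down, at radius r is drawn at 1 + k1 r^2 times it, then the intrinsics apply), "extrinsics" (4x4, takes a point from camera to world coordinates). Camera axes: x right, y up, looking along -z (the intrinsics and any distortion apply to the point x, -y, -z); pixel columns grow to the right and rows downward; lengths in m; the calibration is good to about 2 mm. A picture is of the moment at which its call begins. There is no depth.
A pose or a line that the arm cannot do raises IKError and nothing moves.
- close_job(): hands the job in; it is judged then, once.
The state is a dict: "time": time; "joints": joint angles; "joint_vel": joint speeds; "effort": joint torques, N m; "tcp_pos": TCP position; "eef_rot": TCP orientation; "contact_force": force on the tool from outside, world axes, zero at the start; "ft_torque": the same for the moment, N m; "gripper_width": finger opening in m; "finger_force": force on a finger pad.
Only numpy, scipy, OpenCV 4.12 (cv2) and the standard library are available. Lean on these libraries where they do the work, as an engineer would, in place of code of your own. Each camera call takes 0.05 s, during which the arm holds its last target. There are 200 camera calls.

## Working session

There is one attempt and no reset: what is moved stays moved. The work goes in short steps, each a Python script; the robot and the scene stay as the last script left them, time stands still between calls to the robot, and variables do not carry over. Pictures are saved under pics/ and viewed, at most 10 in all, crops included, and the job is handed in when it is done.

```bash
mkdir -p pics
cat > h.py <<'E'
import numpy as np, cv2
from bench import *
def snap(cam,fn,crop=None,scale=1):
    c=capture(cam); im=c["image"][:,:,::-1]
    if crop: x0,y0,x1,y1=crop; im=im[y0:y1,x0:x1]
    if scale!=1: im=cv2.resize(im,None,fx=scale,fy=scale,interpolation=cv2.INTER_CUBIC)
    cv2.imwrite("pics/"+fn,im); return c
def ray(c,u,v):
    K=np.array(c["intrinsics"]);E=np.array(c["extrinsics"])
    p=cv2.undistortPoints(np.array([[[u,v]]],float),K,np.array([c["k1"],0,0,0.]),None,None,None,(3,50,1e-9)) if 0 else cv2.undistortPoints(np.array([[[u,v]]],float),K,np.array([c["k1"],0,0,0.]))
    x,y=p[0,0]; d=E[:3,:3]@np.array([x,-y,-1]); return E[:3,3],d
def at_z(c,u,v,z):
    o,d=ray(c,u,v); return o+d*(z-o[2])/d[2]
def proj(c,P):
    E=np.linalg.inv(np.array(c["extrinsics"]));q=E[:3,:3]@np.array(P)+E[:3,3]
    q=np.array([[q[0],-q[1],-q[2]]]);return cv2.projectPoints(q,np.zeros(3),np.zeros(3),np.array(c["intrinsics"]),np.array([c["k1"],0,0,0.]))[0].ravel()
E
python3 - <<'E'
from h import *
for n in("side","top"):
    c=snap(n,n+"0.png",scale=1.5); print(n,c["k1"],c["intrinsics"],np.round(c["extrinsics"],3))
print(get_state())
E
```

```text
side -0.030816592829825448 [[464.77494847   0.         252.67319691]
 [  0.         464.77494847 185.30727774]
 [  0.           0.           1.        ]] [[ 0.976  0.145 -0.162  0.368]
 [-0.217  0.671 -0.709 -0.8  ]
 [ 0.006  0.727  0.687  0.893]
 [ 0.     0.     0.     1.   ]]
top -0.18903462631166795 [[464.94380194   0.         261.04094673]
 [  0.         464.94380194 199.37510393]
 [  0.           0.           1.        ]] [[ 0.017  0.986 -0.167  0.344]
 [-1.     0.016 -0.007 -0.016]
 [-0.005  0.167  0.986  1.502]
 [ 0.     0.     0.     1.   ]]
{'time': 0.1, 'joints': array([-8.03877520e+01,  8.64711117e+00,  8.23872460e+01, -9.08557282e-04,
        8.90260965e+01, -7.67581132e+00]), 'joint_vel': array([ 0.01116864, -0.06706579, -0.11225147, -0.0348256 , -0.01314308,
        0.03343125]), 'effort': array([ 5.81403685e-03, -7.14375973e+01, -5.71795928e+01, -9.01661542e-05,
        7.25693259e-03,  1.38424022e-05]), 'tcp_pos': array([ 0.17083766, -0.54883363,  0.24946366]), 'eef_rot': array([-1.79939967e+02, -7.17439291e-03,  1.72880715e+01]), 'contact_force': array([-0.01147634,  0.40014576, -0.54262894]), 'ft_torque': array([-0.00475906, -0.01392237,  0.00125521]), 'finger_force': 0.0, 'gripper_width': 0.08528467224952682}
```

View pics/top0.png

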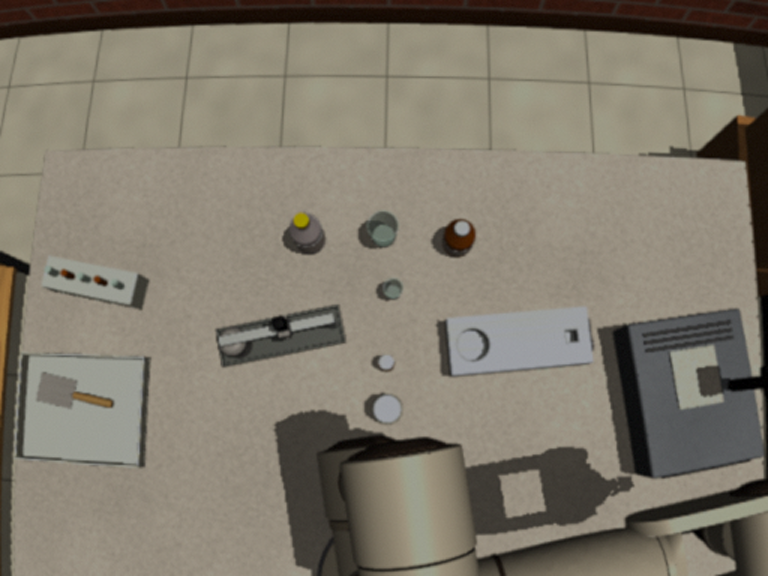

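View pics/side0.png

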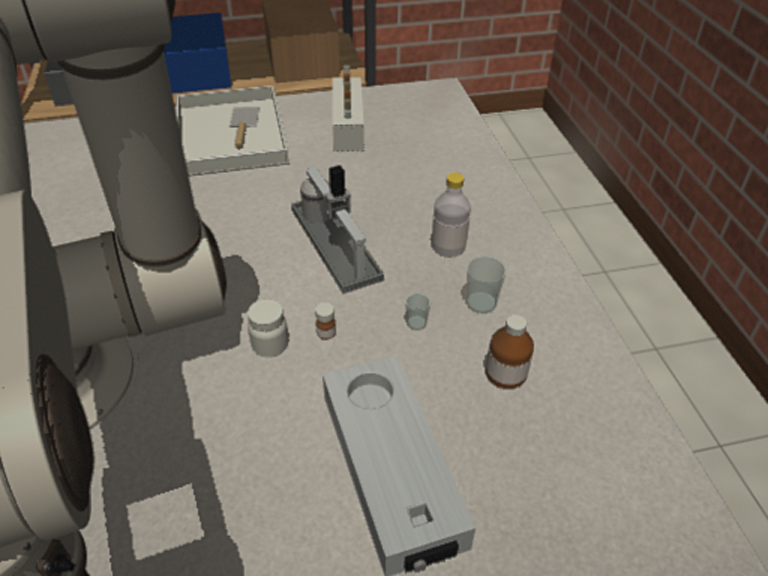

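Run:
```python
from h import *
import pickle
a=capture("top");b=capture("side")
pickle.dump((a,b),open("c0.pkl","wb"))
t=cv2.resize(a["image"][190:260,135:400],None,fx=3,fy=3,interpolation=cv2.INTER_CUBIC)
s=cv2.resize(b["image"][105:200,190:260],None,fx=4,fy=4,interpolation=cv2.INTER_CUBIC)
d=cv2.resize(b["image"][235:385,210:320],None,fx=2.5,fy=2.5,interpolation=cv2.INTER_CUBIC)
o=np.zeros((600,795,3),np.uint8);o[:210]=t;o[215:215+380,:280]=s;o[215:590,300:575]=d
cv2.imwrite("pics/c0.png",o[:,:,::-1])
```

```text
Traceback (most recent call last):
ValueError: could not broadcast input array from shape (372,275,3) into shape (375,275,3)
```

Run:
```python
from h import *
import pickle
a,b=pickle.load(open("c0.pkl","rb"))
t=cv2.resize(a["image"][190:260,135:400],None,fx=3,fy=3,interpolation=cv2.INTER_CUBIC)
s=cv2.resize(b["image"][105:200,190:260],None,fx=4,fy=4,interpolation=cv2.INTER_CUBIC)
d=cv2.resize(b["image"][234:384,210:320],None,fx=2.5,fy=2.5,interpolation=cv2.INTER_CUBIC)
o=np.zeros((600,795,3),np.uint8);o[:210]=t;o[215:215+380,:280]=s;o[215:590,300:575]=d
cv2.imwrite("pics/c0.png",o[:,:,::-1])
```

```text
(no output)
```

View pics/c0.png

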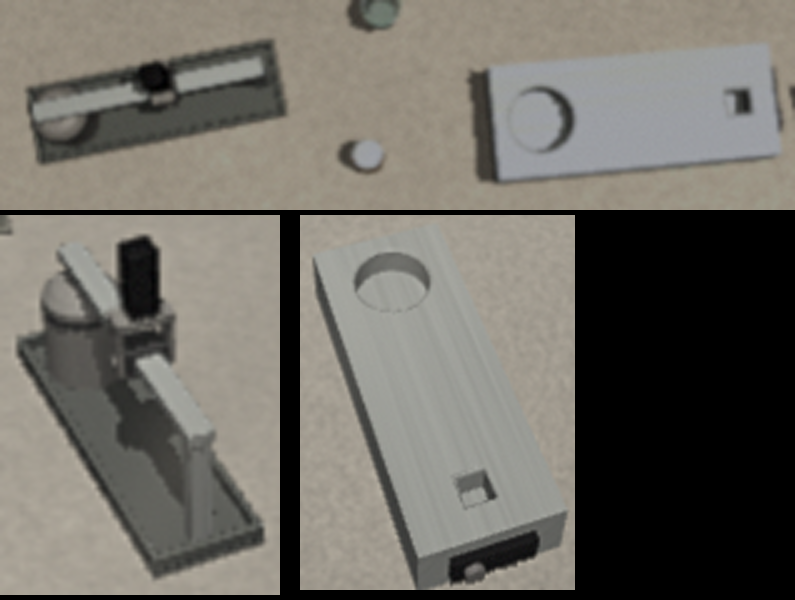

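Run:
```python
from h import *
import pickle
a,b=pickle.load(open("c0.pkl","rb"))
T=lambda x,y,z:at_z(a,135+(x+.5)/3-.5,190+(y+.5)/3-.5,z)
S=lambda x,y,z:at_z(b,190+(x+.5)/4-.5,105+(y-215+.5)/4-.5,z)
D=lambda x,y,z:at_z(b,210+(x-300+.5)/2.5-.5,234+(y-215+.5)/2.5-.5,z)
def show(n,pts):
    P=np.array(pts);print(n,P.round(4)[:,:2].tolist());return P
def rect(n,P):
    c=P.mean(0);ax=(P[0]+P[3]-P[1]-P[2])/2;w=(P[0]+P[1]-P[2]-P[3])/2
    print(n,"centre",c.round(4),"len",np.linalg.norm(ax),"wid",np.linalg.norm(w),"yaw",np.degrees(np.arctan2(ax[1],ax[0])))
rect("tray",show("tray",[T(*p,.018) for p in[(27,88),(274,41),(287,114),(39,162)]]))
rect("traySide",show("trayS",[S(*p,.018) for p in [(158-0,566),(262,526)]]+[S(17,342,.018)]*2))
rect("dock",show("dock",[T(*p,.06) for p in[(489,67),(769,45),(780,155),(497,181)]]))
show("dockS: far-left, near-left, near-right",[D(*p,.06) for p in[(313,259),(417,557),(567,513)]])
show("well T,S",[T(540,120,.06),D(392,283,.06)])
show("slot T,S",[T(739,102,.06),D(474,489,.06)])
B=show("bar T",[T(35,111,.108),T(264,68,.108)]);d=B[0]-B[1];print(np.linalg.norm(d),np.degrees(np.arctan2(d[1],d[0])),B.mean(0))
show("bar S far, near",[S(66,245,.108),S(203,437,.108)])
show("knob T,S",[T(150,73,.192),S(138,244,.192)])
o1,d1=ray(a,135+150.5/3-.5,190+73.5/3-.5);o2,d2=ray(b,190+138.5/4-.5,105+29.5/4-.5)
t=np.linalg.lstsq(np.c_[d1,-d2],o2-o1,rcond=None)[0];print(o1+t[0]*d1,o2+t[1]*d2)
```

```text
tray [[0.5249, 0.3764], [0.5812, 0.1081], [0.5023, 0.0919], [0.4448, 0.3588]]
tray centre [0.5133 0.2338 0.018 ] len 0.2735789739440233 wid 0.08124241995052497 yaw 102.00158595289541
trayS [[0.5054, 0.0892], [0.5827, 0.113], [0.4439, 0.3557], [0.4439, 0.3557]]
traySide centre [0.494  0.2284 0.018 ] len 0.04044300799039409 wid 0.2736542726394608 yaw -162.88034368195423
dock [[0.5507, -0.1209], [0.5786, -0.4196], [0.4618, -0.4286], [0.4318, -0.1299]]
dock centre [ 0.5057 -0.2748  0.06  ] len 0.30006696928843624 wid 0.11819632993002607 yaw 95.54071094754654
dockS: far-left, near-left, near-right [[0.4326, -0.1353], [0.4628, -0.4271], [0.5817, -0.418]]
well T,S [[0.4958, -0.1744], [0.497, -0.177]]
slot T,S [[0.5174, -0.3855], [0.5177, -0.3838]]
bar T [[0.4905, 0.3429], [0.539, 0.1099]]
0.23800157849663706 101.75280444350484 [0.51476238 0.22638901 0.108     ]
bar S far, near [[0.4862, 0.3462], [0.5418, 0.1102]]
knob T,S [[0.5205, 0.2113], [0.5201, 0.2147]]
[0.52013269 0.21082146 0.19473535] [0.51955567 0.21085907 0.19466424]
```

```bash
cat >> h.py <<'E'
YAW=102.2; D=np.array([np.cos(np.radians(YAW)),np.sin(np.radians(YAW)),0])
def st(n=5):
    F=[];T=[]
    for _ in range(n): pause(.03); s=get_state();F.append(s["contact_force"]);T.append(s["ft_torque"])
    print("t",round(s["time"],2),"tcp",s["tcp_pos"].round(4),"F",np.mean(F,0).round(2),"T",np.mean(T,0).round(3),"w",round(s["gripper_width"],4),"ff",round(float(s["finger_force"]),1)); return s
E
python3 - <<'E'
from h import *
def best(p):
    r=[(y,inverse_kinematics(p,[180,0,y])) for y in (YAW,YAW-180)]
    for y,j in r: print(y,None if j is None else j.round(0))
best([.52,.212,.3]);best([.51,-.25,.3])
E
```

```text
102.2 [14.  6. 79. -0. 94.  2.]
-77.8 None
102.2 [-34.   7.  78.   0.  95. -46.]
-77.8 [-34.   7.  78.  -0.  95. 134.]
```

Run:
```python
from h import *
move_to([.52,.212,.30],[180,0,YAW]); st()
line_to([.52,.212,.165],feed=.12); st()
grip(.0,f_grip=60); pause(.2); st()
p=get_state()["tcp_pos"]
line_to(p+D*.066,feed=.04); pause(.3); st()
c=snap("side","s1.png",(180,90,280,200),5)
```

```text
t 3.31 tcp [0.5202 0.2116 0.3   ] F [ 0.47 -0.37 -0.06] T [0.012 0.005 0.009] w 0.0858 ff 0.0
t 4.75 tcp [0.5202 0.2121 0.1655] F [0.36 0.08 0.39] T [ 0.01   0.014 -0.003] w 0.0852 ff 0.0
t 5.7 tcp [0.5201 0.212  0.1651] F [ 0.61 -0.13  3.28] T [ 0.06  -0.124  0.164] w 0.0231 ff 59.3
t 7.97 tcp [0.5057 0.2766 0.1651] F [-3.07 -2.4   6.44] T [-0.464  0.586  0.156] w 0.0234 ff 59.9
```

View pics/s1.png

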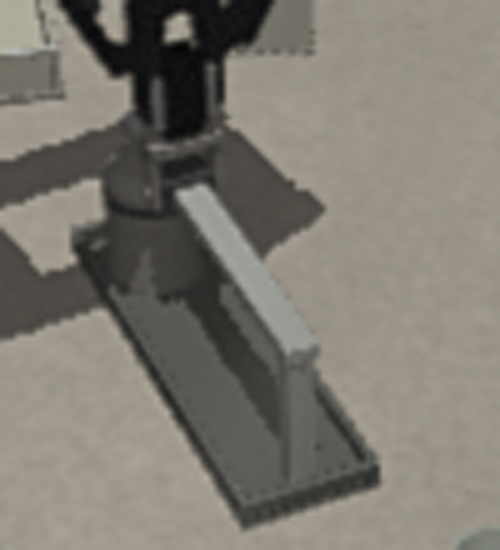

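```bash
cat >> h.py <<'E'
import pickle
from scipy.optimize import minimize_scalar
from scipy.spatial.transform import Rotation as Ro
PX=np.array([[240.,160.],[237,162.5],[243.3,159.8],[239,168.]],np.float32)
def save_ref():  # carrier standing level: reference image + tcp
    pickle.dump((capture("side"),get_state()["tcp_pos"]),open("ref.pkl","wb"))
def tilt():
    """tilt deg about pin (positive: foot end lower), from flow of the foot end of the bar"""
    c0,t0=pickle.load(open("ref.pkl","rb")); c=capture("side"); t=get_state()["tcp_pos"]
    g0,g=[cv2.cvtColor(k["image"],cv2.COLOR_RGB2GRAY) for k in(c0,c)]
    pin0=t0-[0,0,.063]; ax=np.cross([0,0,1],D)
    def ends(th,P): return pin0+(t-t0)+Ro.from_rotvec(ax*np.radians(th)).apply(P-pin0)
    # sense: +rotation about z x D takes D to -z, i.e. canister down -> use -th
    P3=[at_z(c0,*p,.104) for p in PX]
    guess=np.array([proj(c,ends(0,P)) for P in P3],np.float32)
    q,ok,err=cv2.calcOpticalFlowPyrLK(g0,g,PX[:,None],guess[:,None].copy(),winSize=(11,11),maxLevel=2,flags=cv2.OPTFLOW_USE_INITIAL_FLOW)
    q=q[:,0]
    r=[]
    for i in range(len(PX)):
        f=lambda th:np.sum((proj(c,ends(-th,P3[i]))-q[i])**2)
        m=minimize_scalar(f,bounds=(-20,20),method="bounded"); r.append((round(m.x,2),round(m.fun**.5,2)))
    print("tilt",r,"err",err.ravel().round(1)); return float(np.median([x[0] for x in r])),c
E
python3 - <<'E'
from h import *
save_ref(); tilt(); st(10)
p=get_state()["tcp_pos"]
for k in (2,4,6,8,11):
    line_to(p+[0,0,k/1000],feed=.01); pause(.3); st(10); th,c=tilt()
    if abs(th)>7: break
cv2.imwrite("pics/s2.png",cv2.resize(c["image"][90:200,180:280,::-1],None,fx=4,fy=4,interpolation=cv2.INTER_CUBIC))
E
```

```text
tilt [(np.float64(-0.03), np.float64(0.0)), (np.float64(-0.03), np.float64(0.01)), (np.float64(-0.03), np.float64(0.0)), (np.float64(0.01), np.float64(0.03))] err [0.6 0.4 0.4 0.6]
t 8.45 tcp [0.5057 0.2766 0.1651] F [-2.54 -2.16  6.43] T [-0.467  0.57   0.16 ] w 0.0237 ff 59.9
t 9.44 tcp [0.5057 0.2766 0.1671] F [-0.32  0.55 -6.71] T [0.078 0.115 0.018] w 0.0234 ff 59.0
tilt [(np.float64(-1.23), np.float64(0.25)), (np.float64(-1.17), np.float64(0.29)), (np.float64(-1.08), np.float64(0.4)), (np.float64(0.39), np.float64(0.12))] err [4.3 3.8 3.  2.3]
t 10.47 tcp [0.5058 0.2766 0.1692] F [ 0.45 -1.5  -3.61] T [-0.389 -0.057  0.013] w 0.0233 ff 59.3
tilt [(np.float64(-2.73), np.float64(0.2)), (np.float64(-2.53), np.float64(0.28)), (np.float64(-2.49), np.float64(0.42)), (np.float64(1.38), np.float64(0.15))] err [5.6 6.6 4.3 4.5]
t 11.51 tcp [0.5057 0.2766 0.1711] F [-0.4   0.21 -6.6 ] T [0.065 0.108 0.013] w 0.0232 ff 59.0
tilt [(np.float64(-4.16), np.float64(0.23)), (np.float64(-3.95), np.float64(0.48)), (np.float64(-3.91), np.float64(0.43)), (np.float64(2.06), np.float64(0.25))] err [ 6.2 10.   4.5  5.4]
t 12.54 tcp [0.5058 0.2766 0.1732] F [ 0.21 -1.67 -3.62] T [-0.32  -0.053  0.019] w 0.0236 ff 59.2
tilt [(np.float64(-5.86), np.float64(0.28)), (np.float64(-5.73), np.float64(0.57)), (np.float64(-5.63), np.float64(0.42)), (np.float64(2.8), np.float64(0.34))] err [ 7.2 12.1  5.1  6.2]
t 13.68 tcp [0.5057 0.2766 0.1761] F [-0.04 -0.23 -5.86] T [-0.101  0.048  0.014] w 0.0232 ff 59.1
tilt [(np.float64(-8.14), np.float64(0.16)), (np.float64(-7.99), np.float64(0.03)), (np.float64(-7.84), np.float64(0.46)), (np.float64(4.33), np.float64(0.88))] err [8.4 9.9 5.8 9.4]
```

View pics/s2.png

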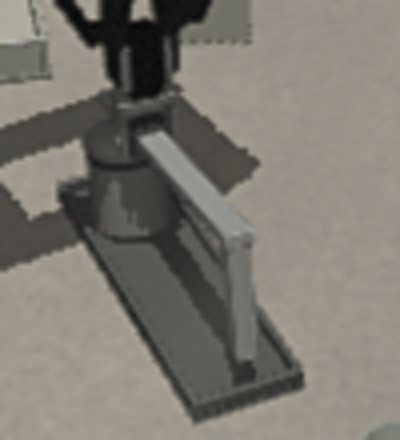

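```bash
sed -i 's/,\[239,168.\]\]/]/' h.py
cat >> h.py <<'E'
def slide(dx):
    p=get_state()["tcp_pos"]; line_to([p[0],p[1],.1651],feed=.03); pause(.1)
    p=get_state()["tcp_pos"]; line_to(p+D*dx,feed=.03); pause(.2); save_ref(); st()
def lift(ks,lim=7):
    p=get_state()["tcp_pos"]
    for k in ks:
        line_to(p+[0,0,k/1000],feed=.015); pause(.2); st(15); th,c=tilt()
        if abs(th)>lim: break
    return th,c
E
python3 - <<'E'
from h import *
slide(.009); tilt()
lift((4,8,11,14))
E
```

```text
t 15.24 tcp [0.5047 0.2861 0.168 ] F [-2.22  2.12  2.43] T [0.444 0.548 0.068] w 0.0232 ff 60.4
tilt [(np.float64(0.01), np.float64(0.0)), (np.float64(-0.0), np.float64(0.01)), (np.float64(0.0), np.float64(0.01))] err [0.7 0.5 0.4]
t 16.41 tcp [0.5047 0.2861 0.172 ] F [ 0.19  0.   -7.54] T [-0.003  0.001 -0.006] w 0.0235 ff 59.1
tilt [(np.float64(1.58), np.float64(0.01)), (np.float64(1.42), np.float64(0.04)), (np.float64(1.54), np.float64(0.05))] err [3.1 1.9 2.4]
t 17.57 tcp [0.5047 0.2861 0.176 ] F [-0.2   0.07 -7.73] T [-0.007 -0.02  -0.   ] w 0.0236 ff 59.1
tilt [(np.float64(2.54), np.float64(0.05)), (np.float64(2.4), np.float64(0.1)), (np.float64(2.47), np.float64(0.02))] err [3.4 2.5 2.2]
t 18.68 tcp [0.5047 0.2861 0.179 ] F [ 0.17  0.06 -7.49] T [-0.01  -0.006  0.007] w 0.0238 ff 59.1
tilt [(np.float64(2.55), np.float64(0.03)), (np.float64(2.48), np.float64(0.18)), (np.float64(2.47), np.float64(0.04))] err [3.7 3.2 2.3]
t 19.77 tcp [0.5047 0.2861 0.182 ] F [-0.06 -0.01 -7.68] T [-0.002  0.005 -0.005] w 0.0234 ff 59.1
tilt [(np.float64(2.49), np.float64(0.01)), (np.float64(2.45), np.float64(0.31)), (np.float64(2.36), np.float64(0.09))] err [3.8 4.2 2.3]
```

Run:
```python
from h import *
c0,t0=pickle.load(open("ref.pkl","rb"))
c=capture("side")
c1,_=pickle.load(open("c0.pkl","rb"))[::-1]
ims=[k["image"][90:210,175:275,::-1] for k in(c1,c0,c)]
# same size, side by side: initial, ref after slide, now
o=np.hstack([cv2.resize(i,None,fx=2.6,fy=4,interpolation=cv2.INTER_CUBIC) for i in ims])
cv2.imwrite("pics/s3.png",o);print(o.shape)
tt=capture("top");cv2.imwrite("pics/x.png",tt["image"])
st()
```

```text
(480, 780, 3)
t 20.09 tcp [0.5047 0.2861 0.182 ] F [ 0.16  0.29 -7.87] T [-0.006  0.003  0.003] w 0.0233 ff 59.1
```

View pics/s3.png

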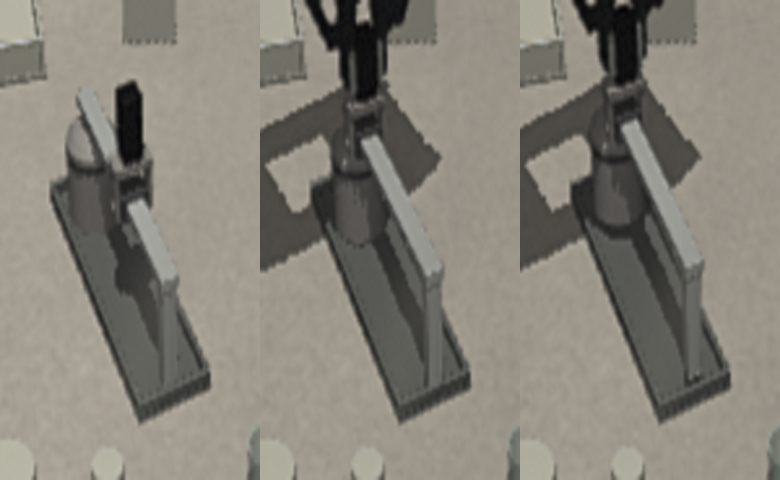

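Run:
```python
from h import *
c1=pickle.load(open("c0.pkl","rb"))[1]; c0,t0=pickle.load(open("ref.pkl","rb")); c=capture("side"); t=get_state()["tcp_pos"]
G=[cv2.cvtColor(k["image"],cv2.COLOR_RGB2GRAY) for k in(c1,c0,c)]
n=np.cross([0,0,1],D)
for name,g,tp in (("ref",G[1],t0),("now",G[2],t)):
    q,ok,err=cv2.calcOpticalFlowPyrLK(G[0],g,PX[:,None],None,winSize=(13,13),maxLevel=2);q=q[:,0]
    for p,u in zip(PX,q):
        P=at_z(c1,*p,.106); s0=n@(P-t)   # lateral offset kept
        o,d=ray(c,*u); X=o+d*((n@t+s0-n@o)/(n@d))
        pz=tp[2]-.063; L=D@(tp-X)
        print(name,u.round(1),"X",X.round(4),"lever",L.round(4),"tilt",np.degrees(np.arctan2(pz+(.106-.102)-X[2],L)).round(2))
```

```text
ref [241.7 158.2] X [0.5438 0.1019 0.121 ] lever 0.1883 tilt -3.67
ref [238.5 160.6] X [0.5339 0.0947 0.1205] lever 0.1933 tilt -3.42
ref [245.  158.1] X [0.5522 0.1016 0.1203] lever 0.1904 tilt -3.4
now [241.7 156.2] X [0.5438 0.1016 0.1279] lever 0.1886 tilt -1.5
now [238.6 158.8] X [0.5341 0.0941 0.1272] lever 0.1939 tilt -1.26
now [245.1 156. ] X [0.5525 0.1006 0.1279] lever 0.1914 tilt -1.47
```

Run:
```python
from h import *
p=get_state()["tcp_pos"]
line_to([p[0],p[1],.21],feed=.04); pause(.6); st()
line_to([p[0],p[1],.29],feed=.05); pause(.4); st(); print(get_state()["eef_rot"])
line_to([.4997,-.2085,.29],feed=.06,frame=[180,0,95.8]); pause(1.); st(10)
line_to([.4997,-.2085,.26],feed=.03); pause(.8); st()
a=capture("top");b=capture("side");pickle.dump((a,b),open("c1.pkl","wb"))
t=cv2.resize(a["image"][190:265,285:405],None,fx=6,fy=6,interpolation=cv2.INTER_CUBIC)
cv2.imwrite("pics/t4.png",t[:,:,::-1])
s=cv2.resize(b["image"][180:384,180:340],None,fx=2.9,fy=2.9,interpolation=cv2.INTER_CUBIC)
cv2.imwrite("pics/s4.png",s[:,:,::-1])
```

```text
t 21.76 tcp [0.5047 0.2861 0.21  ] F [-0.36 -0.1  -7.29] T [-0.017  0.007 -0.015] w 0.023 ff 59.1
t 24.07 tcp [0.5047 0.2861 0.29  ] F [-0.31  0.47 -7.52] T [-0.023 -0.029  0.02 ] w 0.0232 ff 59.1
[1.79997887e+02 3.38158416e-04 1.02200289e+02]
t 33.8 tcp [ 0.4997 -0.2085  0.29  ] F [ 0.19 -0.16 -7.61] T [-0.018  0.002 -0.015] w 0.0233 ff 59.2
t 35.92 tcp [ 0.4997 -0.2085  0.26  ] F [-0.25 -0.06 -7.48] T [ 0.013 -0.006 -0.007] w 0.0236 ff 59.2
```

View pics/t4.png

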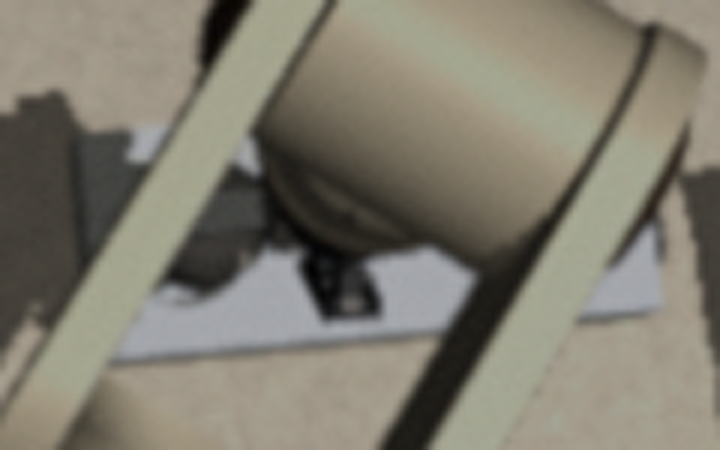

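View pics/s4.png

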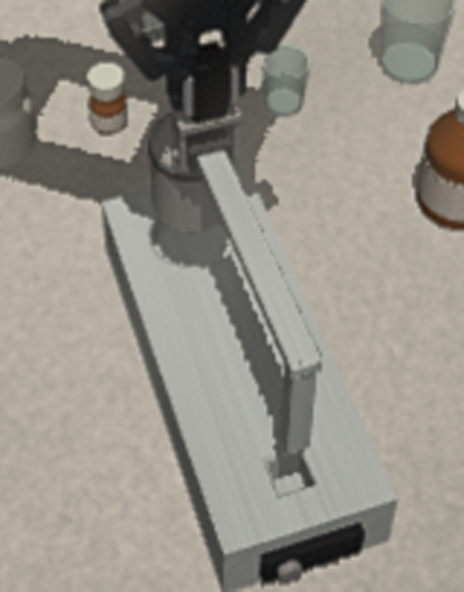

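Run:
```python
from h import *
a,b=pickle.load(open("c1.pkl","rb"))
S=lambda x,y:(180+(x+.5)/2.9-.5,180+(y+.5)/2.9-.5)
d=np.array([np.cos(np.radians(95.8)),np.sin(np.radians(95.8)),0]);n=np.array([-d[1],d[0],0]);K=np.array([.4997,-.2085,.26])
crop=lambda P:((proj(b,P)-180+.5)*2.9-.5).round(0)
r=.067
o=K-d*r-[0,0,.159]
for nm,x,l,z in(("end top +",-.12,.01,.102),("end top -",-.12,-.01,.102),("foot near l",-.118,.008,0),("foot near r",-.118,-.008,0),("can base left",.1,.03,0),("can base near",.07,0,0),("can base R",.1,-.03,0)):
    print(nm,crop(o+d*x+n*l+[0,0,z]))
for p in((289,367),(320,358)):
    ro,rd=ray(b,*S(*p)); 
    # bar top end as plane through lateral offset +-.01 from K
    for l in ((.01,) if p[0]<300 else (-.01,)):
        X=ro+rd*((n@K+l-n@ro)/(n@rd)); print(X.round(4),"along",d@(X-K),"z",X[2])
```

```text
end top + [290. 376.]
end top - [322. 367.]
foot near l [285. 459.]
foot near r [308. 452.]
can base left [154. 210.]
can base near [205. 231.]
can base R [230. 191.]
[ 0.5084 -0.3927  0.2081] along -0.18416526756826046 z 0.20813869561267828
[ 0.5281 -0.3895  0.206 ] along -0.18294596737937457 z 0.20598583459540443
```

Run:
```python
from h import *
st(); print(close_job())
```

```text
t 36.18 tcp [ 0.4997 -0.2085  0.26  ] F [ 0.27  0.08 -8.12] T [-0.01  -0.003 -0.011] w 0.0233 ff 59.2
the job is handed in; nothing more can be done
None
```

I handed the job in at 36 s with the carrier held still by its knob over the heating block: about 1° off level, undersides about 4 cm above the block's top, canister and foot about 3 mm from the well and slot by the side camera. I saw no sign of any bystander being moved. The job's own verdict was not reported back.

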